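# Seat the carrier in the cam clamp and hold the lever at top of lift

### The arm

A 6-joint arm with a two-finger parallel gripper is mounted at the origin on a cart in front of the work surface, level with it; the furniture and walls round the work are solid. World frame = base frame: x ahead of the robot, y to its left, z up, the work surface at z = 0. Lengths are in mm, angles in rad, forces in N, time in s.
With the tool pointing down it reaches from about 275 to 750 mm from the base axis. Payload 10.2 kg.
Tool frame: the origin (TCP) lies midway between the tips of the shut fingers; the grasp point (between the pads) lies 19 mm behind it; z points along the fingers, y is the direction in which the jaws open and shut (so a half turn about z gives the same grasp; the last joint's range is limited). The gripper opens to 85 mm and grips with 20 to 120 N. Pads are 22 mm wide; open, the fingers measure 114 mm over their backs; the gripper's body (76 mm by 85 mm) begins 54 mm behind the grasp point. The pads swing forward as they close: fully open they stand 13 mm farther back than shut.
Start: joints at [1.014, 0.313, 1.498, -0, 1.331, -0.223], TCP at [172.021, 496.024, 201.994] pointing down, gripper open.
Joint ranges: [-2.94, 2.94], [-0.97, 2.17], [0.19, 2.56], [-1.23, 4.37], [0.02, 3.11], [-2.88, 2.88]. Speed limits (rad/s): [2.39, 2.39, 3.01, 3.14, 3.14, 3.14].

### API

Orientations are given as a unit quaternion [w, x, y, z].
In Python, from rig import sense, optics, ctrl gives the robot as it stands.
- The arm moves only by the tool play_rows, never from a script. Its argument "plan" is a list of rows, each a list of 7 numbers: the shift along the world's x, y, z in mm, then the turn, a rotation vector about the world's x, y, z in rad, then the opening, from -1 (shut) to 1 (fully open), so that 0 is half open. A call has 1 to 5 rows; each row shifts and turns the pose as measured when the row begins; what a row does not reach is not made up. A row lasts 1/12 s, in which the tool goes at most 41.7 mm and 7.16 degrees, less where a joint would pass 70% of its speed; a pose out of reach is approached as far as the arm can. A call is refused whole if a number of a shift passes 41.7 or a number of a turn 0.125, either way. A call with a gripper value outside its range is refused whole. The fingers move at their own pace and stop on an object; "grip_force" is the grip in N (left out, the last holds). Time passes only in rows, so rows that do not move let the fingers close. It gives the time, the measured TCP pose, the force and the opening at its end, in the units of the state.
- sense(): the state, without advancing time (a new reading comes with each control period).
- optics.capture(name): name is "scene" or "top"; returns a dict with "img" (400x640x3 uint8, blue, green, red), "fx", "fy", "cx", "cy" (pixels), "world_to_cam" (4x4, takes a point from world to camera coordinates). Camera axes: x right, y up, looking along -z (the intrinsics and any distortion apply to the point x, -y, -z); pixel columns grow to the right and rows downward; lengths in mm; the calibration is good to about 2 mm. A picture is of the moment at which its call begins. There is no depth.
- ctrl.finish_job(): hands the job in, once; it reports no verdict.
The state is a dict: "time_s": time; "joints": joint angles; "dq": joint speeds; "tau": joint torques, N m; "eef_pos": TCP position; "ee_rot": TCP orientation; "force": force on the tool from outside, world axes, zero at the start; "wrist_torque": the same for the moment, N m; "grip_width": opening from 0.0 (shut) to 1.0 (fully open).
Only numpy, scipy, OpenCV 4.12 (cv2) and the standard library are available. Lean on these libraries where they do the work, as an engineer would, in place of code of your own. Each camera call takes 0.05 s, during which the arm holds its last target. There are 200 camera calls.

### The job

Lay the loose aluminium carrier flat and square in the pocket of the cam clamp jig without dropping it, and let go of it. Then swing the jig's lever by its upright handle post to the cam's highest lift, where the lever lies over the index line and the cam presses the carrier hardest, and finish while still holding it there, for the lever springs back if released. Leave the other things on the stand where they are.

Things in the scene. Friction and masses are not known exactly. Their poses are not given: they have to be found in the camera images.
- jig: Cam clamp jig, fixed on the plywood work stand whose flat top (310 x 810 mm) is 115 mm above the table: grey base plate 216 (x) x 104 (y) x 12 mm. Origin: centre of the plate's underside, on the stand's top. Its +x runs from the lever end to the pocket end, z up. A black index line is let into the plate on its centre line at the lever end, x = -105 to -45 mm.
- pocket (a point): Centre of the pocket's floor (the plate's top, 12 mm above the stand's top), x = +46 mm in the jig; axes as the jig's. Pocket 64 (x) x 48 (y) mm, steel side walls 11 mm high, 10 mm thick, inner edges bevelled over the top 4 mm; its far (+x) wall is the sprung stop bar, its near end has corner stubs 9 mm high and the cam disc (36 mm across, top 27 mm above the stand).
- carrier: Loose bare-aluminium part on the stand, 85 to 170 g. Flat slab 60 (x) x 44 (y) x 12 mm with two dark grooves, on it a central upright grip fin 46 (x) x 16 (y) mm, from 12 to 36 mm above the underside. Origin: centre of its underside. Fits the pocket (x along the jig's x) with 2 mm play each side, either way round; slab then 1 mm proud of the walls.
- cam_lever (a joint): Angle of the cam lever, rad: 0 at rest, grows clockwise seen from above, stops at 2.1. Highest lift at 1.40: the lever then lies along the jig's centre line over the index line, pointing along the jig's -x, away from the pocket; beyond that the lift falls again. A return spring (0.1 N m at 0, 0.2 N m at 1.4) swings it back to 0 whenever it is let go.
- lever_knob: Upright round black handle post at the lever's free end, free to spin on its own axis, 17 mm across, 39 mm tall. Origin: centre of its foot, 36 mm above the stand's top, so its own top is 75 mm above the stand; 85 mm from the pivot. The steel lever bar below it is 14 mm wide, 28 to 36 mm above the stand, ends 9 mm beyond the post's axis.
- lever_pivot (a point): Point on the lever's upright turning axis, 36 mm above the stand, at x = -6.5 mm, y = 0 in the jig.
- stop_bar: Steel stop bar, the pocket's far wall, 47 mm wide, 11 mm high, bevelled. Held by springs (1.5 N at first, then 1.5 N/mm, up to 6 mm) it gives along the jig's +x. The cam disc stands 1 mm outside the pocket at lever 0, reaches 6.5 mm into it at highest lift, and so pushes a seated carrier about 4.5 mm along +x, pressing it on the bar with about 5 N. Origin: middle of its inner face, at the stand's top.
- bundle_a: Bystander, leave alone: bundle of four black temple shells with yellow edges, 53x38x16 mm. Origin: centre of its underside.
- bundle_b: Bystander, leave alone: bundle of three black temple shells with yellow edges, 50x29x17 mm. Origin: centre of its underside.
- screws_bin: Bystander, leave alone: small open blue parts bin, 60x85x28 mm. Origin: centre of its underside.
- driver: Bystander, leave alone: screwdriver with red handle, 163 mm long, 13 mm thick, lying along its x. Origin: centre of its underside.
- spare_specs: Bystander, leave alone: black spectacles, 48x144x44 mm. Origin: centre of its underside.
- glue: Bystander, leave alone: white glue bottle with a yellow band and a pointed tip, 35 mm across, 98 mm tall. Origin: centre of its underside.

How it is judged:
By the outcome, as a careful person would: the job done as asked, in the order asked, and still so for the second after the job is handed in, while the arm keeps its last pose, push and grip.
It also fails if it takes over 51 s, if anything falls off the work surface, if the arm or the gripper's body presses on something with over 40 N, if the wrist force passes 120 N, or if a joint passes its speed limit or range.

## Working session

There is one attempt and no reset: what is moved stays moved. The work goes in short steps, Python scripts to look and compute and a tool call to move; the robot and the scene stay as the last step left them, time stands still between calls to the robot, and variables do not carry over. Pictures are saved under pics/ and viewed, about 8 in all and at most 12, crops included, and the job is handed in when it is done.

Besides the shell and the picture viewer there is one more tool, called after "Request:" as name([rows], argument=value, ...), one row to a line, values as JSON. play_rows: Moves the arm, as the interface text tells. Its arguments: {"type":"object","properties":{"plan":{"type":"array"},"grip_force":{"type":"number"}},"required":["plan"]}

```bash
mkdir -p pics
cat > h.py <<'E'
import numpy as np, cv2
from rig import sense, optics, ctrl
def cap(n):
    c=optics.capture(n); return c
def proj(c,P):
    P=np.atleast_2d(P).astype(float); T=np.array(c["world_to_cam"]); q=P@T[:3,:3].T+T[:3,3]
    return np.c_[c["cx"]+c["fx"]*q[:,0]/-q[:,2], c["cy"]+c["fy"]*-q[:,1]/-q[:,2]]
def back(c,uv,z):
    uv=np.atleast_2d(uv).astype(float); T=np.array(c["world_to_cam"]); R=T[:3,:3]; o=-R.T@T[:3,3]
    d=np.c_[(uv[:,0]-c["cx"])/c["fx"],-(uv[:,1]-c["cy"])/c["fy"],-np.ones(len(uv))]@R
    return o+d*((z-o[2])/d[:,2])[:,None]
E
python3 - <<'E'
from h import *
for n in("scene","top"):
    c=cap(n); cv2.imwrite(f"pics/{n}0.png",c["img"]); T=np.array(c["world_to_cam"])
    print(n,[k for k in c],c["fx"],c["fy"],c["cx"],c["cy"],-T[:3,:3].T@T[:3,3],T[:3,:3].round(3).tolist())
print(sense())
E
```

```text
scene ['img', 'fx', 'fy', 'cx', 'cy', 'world_to_cam'] 407.041789327466 407.041789327466 317.6453285588132 202.5149160877006 [ 54.46428972 847.95991467 660.11646859] [[-0.847, -0.532, 0.019], [0.27, -0.399, 0.876], [-0.458, 0.747, 0.481]]
top ['img', 'fx', 'fy', 'cx', 'cy', 'world_to_cam'] 371.96259090463394 371.96259090463394 317.91590123259925 200.79143417527143 [ 427.80553136   52.09266559 1297.68342866] [[0.005, -1.0, 0.003], [0.996, 0.005, 0.087], [-0.087, 0.003, 0.996]]
{'time_s': 0.1, 'joints': array([ 1.01354117e+00,  3.13383188e-01,  1.49837056e+00,  4.91644042e-06,
        1.33098031e+00, -2.23418360e-01]), 'dq': array([ 0.00031222, -0.00262312, -0.00178804, -0.00045217,  0.00079753,
        0.00079448]), 'tau': array([ 3.25818022e-03, -4.12903798e+01, -2.60138243e+01, -8.17453974e-05,
        3.06148075e-03, -5.29439387e-05]), 'eef_pos': array([171.90462852, 495.78188897, 201.49431694]), 'ee_rot': array([-2.19360706e-04,  1.66144923e-01,  9.86101181e-01, -5.26867652e-04]), 'force': array([-0.38386348, -0.12468505, -0.24484195]), 'wrist_torque': array([0.00222697, 0.00752215, 0.02504188]), 'grip_width': 0.9918012273097339}
```

View pics/top0.png

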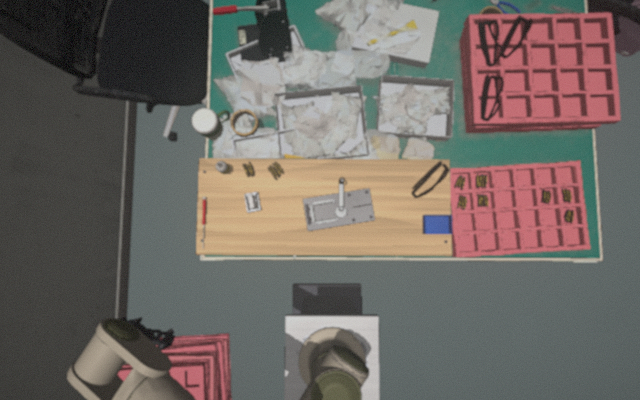

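View pics/scene0.png

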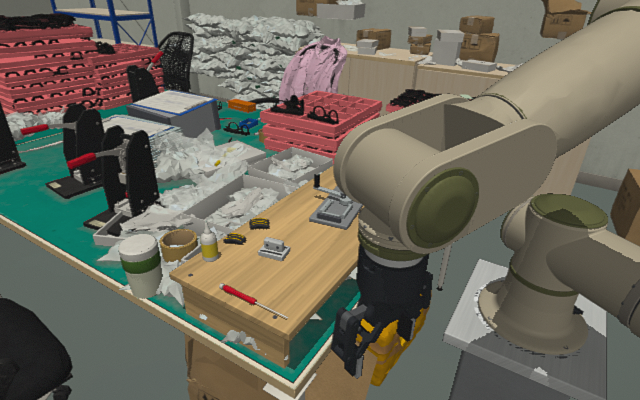

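The top view shows the carrier at about (253,202), the jig at (338,209), and the lever pointing up the image to (342,181). The scene view shows the carrier at (273,248) and the jig at (336,208). I'll zoom in next.

Run:
```python
import cv2,numpy as np
a=cv2.imread("pics/top0.png");b=cv2.imread("pics/scene0.png")
A=cv2.resize(a[165:240,235:385],None,fx=5.33,fy=5.33,interpolation=cv2.INTER_CUBIC)[:,:800]
B=cv2.resize(b[165:265,255:365],None,fx=2,fy=2,interpolation=cv2.INTER_CUBIC)
cv2.imwrite("pics/z1.png",np.vstack([A,np.hstack([B,np.zeros((200,A.shape[1]-B.shape[1],3),np.uint8)])]))
```

```text
(no output)
```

View pics/z1.png

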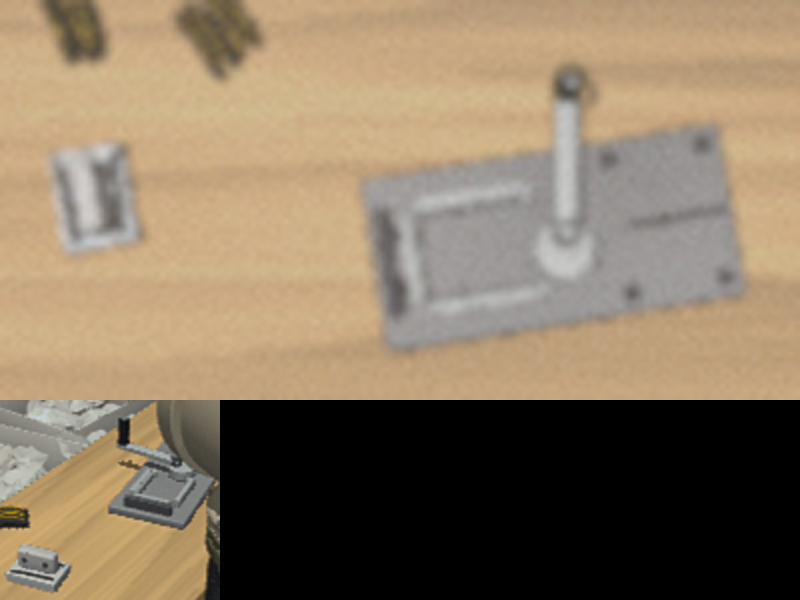

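The zoom gives jig plate corners at (363,180), (716,127), (745,293) and (388,350), with the pocket on the image left, which is world +y. The carrier slab corners are at (52,150), (127,143), (140,238) and (68,253). I'll fit the pose models to the silhouettes.

```bash
cat > fit.py <<'E'
from h import *
from scipy.optimize import minimize
def box(x0,x1,y0,y1,z0,z1): return np.array([[x,y,z] for x in(x0,x1) for y in(y0,y1) for z in(z0,z1)],float)
def cyl(x,y,r,z0,z1): return np.array([[x+r*np.cos(t),y+r*np.sin(t),z] for t in np.linspace(0,6.28,24) for z in(z0,z1)])
CAR=[box(-30,30,-22,22,0,12),box(-23,23,-8,8,12,36)]
def jig(q=0):
    a=np.pi-1.4+0.0; a=np.pi+(1.4-q) ; p=np.array([-6.5,0]); d=np.array([np.cos(a),np.sin(a)])
    return a,p,d
def jigparts(q=0,sgn=-1):
    a=np.pi+sgn*(1.4-q)
    d=np.array([np.cos(a),np.sin(a)]);n=np.array([-d[1],d[0]]);p=np.array([-6.5,0])
    k=p+85*d
    bar=np.array([[*(p+s*d+t*n),z] for s in(0,94) for t in(-7,7) for z in(28,36)])
    return [box(-108,108,-52,52,0,12),bar,cyl(*k,8.5,36,75)]
S=8
def place(P,x,y,th,z=115):
    c,s=np.cos(th),np.sin(th); return P@np.array([[c,s,0],[-s,c,0],[0,0,1]])+[x,y,z]
def mask(c,parts,pose,off,shape):
    m=np.zeros(shape,np.uint8)
    for P in parts:
        uv=((proj(c,place(P,*pose))-off+.5)*S-.5).astype(np.float32)
        cv2.fillConvexPoly(m,np.round(cv2.convexHull(uv)*16).astype(np.int32),255,cv2.LINE_AA,4)
    return m
def target(img,x0,x1,y0,y1,thr=70):
    a=cv2.resize(img[y0:y1,x0:x1],None,fx=S,fy=S,interpolation=cv2.INTER_CUBIC)
    s=cv2.cvtColor(a,cv2.COLOR_BGR2HSV)[...,1]; return ((s<thr)*255).astype(np.uint8)
def fit(c,parts,roi,p0,thr=70):
    t=target(c["img"],*roi,thr); off=np.array([roi[0],roi[2]])
    f=lambda v:np.abs(mask(c,parts,(v[0],v[1],v[2]/100),off,t.shape).astype(float)-t).sum()/255/S/S
    v0=np.array([p0[0],p0[1],p0[2]*100]); best=None
    for k in range(2):
        r=minimize(f,v0,method="Nelder-Mead",options=dict(initial_simplex=v0+np.vstack([np.zeros(3),np.diag([5,5,6])]),xatol=.05,fatol=.01)); v0=r.x
    return (r.x[0],r.x[1],r.x[2]/100),r.fun,t,off
E
python3 - <<'E'
from fit import *
c=cap("top")
Z=lambda u,v:(235+(u+.5)/5.33-.5,165+(v+.5)/5.33-.5)
cj=back(c,[Z(363,180),Z(716,127),Z(745,293),Z(388,350)],127); print("jig corners",cj[:,:2].round(1).tolist(),[np.linalg.norm(cj[i]-cj[i-1]).round(1) for i in range(4)])
cc=back(c,[Z(52,150),Z(127,143),Z(140,238),Z(68,253)],127); print("car",cc[:,:2].round(1).tolist(),[np.linalg.norm(cc[i]-cc[i-1]).round(1) for i in range(4)])
kn=back(c,[Z(569,80)],190);print("knob",kn)
out=[]
for parts,roi,p0 in((jigparts(0,-1),(298,380,172,236),(*cj.mean(0)[:2],1.72)),(jigparts(0,1),(298,380,172,236),(*cj.mean(0)[:2],1.72)),(CAR,(240,266,187,216),(*cc.mean(0)[:2],.145))):
  for thr in(60,80):
    p,f,t,off=fit(c,parts,roi,p0,thr);print(np.round(p,3),"xor px",round(f,1),"area",t.sum()/255/64)
E
```

```text
jig corners [[537.6, 97.1], [570.4, -112.5], [471.9, -129.0], [437.2, 81.5]] [np.float64(101.6), np.float64(212.2), np.float64(99.9), np.float64(213.3)]
car [[554.5, 281.8], [559.0, 237.4], [502.5, 228.7], [493.4, 271.0]] [np.float64(62.1), np.float64(44.6), np.float64(57.1), np.float64(43.3)]
knob [[588.98964727 -20.93164478 190.        ]]
[504.272 -15.567   1.736] xor px 153.3 area 2324.21875
[504.059 -14.963   1.736] xor px 264.0 area 2482.046875
[504.271 -15.613   1.736] xor px 43.3 area 2324.21875
[503.07  -15.035   1.737] xor px 136.9 area 2482.046875
[5.26506e+02 2.57642e+02 1.90000e-01] xor px 15.8 area 294.953125
[5.26287e+02 2.58061e+02 1.91000e-01] xor px 49.8 area 334.34375
```

Request:
play_rows([
  [35,-24,0,0,0,0.05,1],
  [35,-24,0,0,0,0.05,1],
  [35,-24,0,0,0,0.05,1],
  [35,-24,0,0,0,0.05,1],
  [35,-24,0,0,0,0.05,1],
], grip_force=50)

```text
time_s: 0.57
eef_pos: [341.3, 377.1, 200.6]
ee_rot: [-0.002, 0.03, 1.0, -0.001]
force: [-0.2, 0.8, -0.2]
grip_width: 1.002
```

Run:
```python
from fit import *
s=sense();q=s["ee_rot"];print(s["eef_pos"],q,2*np.arctan2(q[2],q[1])-np.pi/2)
c=cap("scene")
for thr in(50,65,80):
    p,f,t,off=fit(c,CAR,(252,294,228,266),(526,258,.18),thr);print(np.round(p,3),round(f,1),t.sum()/255/64)
c=cap("top")
for thr in(45,60,70):
    p,f,t,off=fit(c,CAR,(240,266,187,216),(526,258,.18),thr);print(np.round(p,3),round(f,1),t.sum()/255/64)
```

```text
[341.32951634 377.06165849 200.59619758] [-1.50064218e-03  3.04663871e-02  9.99534391e-01 -7.41195435e-04] 1.509854036908186
[5.28099e+02 2.55392e+02 1.88000e-01] 257.8 730.0625
[5.28104e+02 2.55870e+02 1.91000e-01] 267.6 765.0625
[5.28256e+02 2.56455e+02 1.89000e-01] 275.0 790.375
[5.26755e+02 2.57610e+02 1.94000e-01] 14.0 270.984375
[5.26642e+02 2.57747e+02 1.84000e-01] 15.3 294.84375
[5.26493e+02 2.57827e+02 2.04000e-01] 28.6 312.171875
```

Request:
play_rows([
  [37,-24,0,0,0,0.05,0.5],
  [37,-24,0,0,0,0.05,0.2],
  [37,-24,0,0,0,0.05,0.2],
  [37,-24,0,0,0,0.05,0.2],
  [38,-24,0,0,0,0.05,0.2],
])

```text
time_s: 1.08
eef_pos: [515.6, 263.8, 200.2]
ee_rot: [-0.003, -0.099, 0.995, -0.001]
force: [-0.1, 1.4, 0.1]
grip_width: 0.601
```

```bash
cat > st.py <<'E'
from h import *
from scipy.spatial.transform import Rotation as R
s=sense();q=s["ee_rot"];M=R.from_quat(q[[1,2,3,0]]).as_matrix()
print("t",round(s["time_s"],2),"pos",s["eef_pos"].round(1),"yang",round(float(np.arctan2(M[1,1],M[0,1]))%np.pi,3),"z",M[:,2].round(3),"F",s["force"].round(1),"T",s["wrist_torque"].round(2),"w",round(s["grip_width"],3),"j",s["joints"].round(2))
E
python3 st.py
```

```text
t 1.08 pos [515.6 263.8 200.2] yang 1.769 z [-0.005 -0.002 -1.   ] F [-0.1  1.4  0.1] T [ 0.   -0.09  0.01] w 0.601 j [ 0.27  0.44  1.32 -0.    1.38 -1.5 ]
```

Request:
play_rows([
  [11,-7,0,0,0,-0.01,0.2],
  [0,0,-25,0,0,0,0.2],
  [0,0,-25,0,0,0,0.2],
  [0,0,-8,0,0,0,0.2],
  [0,0,0,0,0,0,0.2],
])

```text
time_s: 1.5
eef_pos: [532.0, 252.1, 138.9]
ee_rot: [-0.002, -0.089, 0.996, -0.001]
force: [0.2, 0.8, 0.2]
grip_width: 0.602
```

```bash
python3 st.py;python3 - <<'E'
from h import *
c=cap("scene");cv2.imwrite("pics/s2.png",cv2.resize(c["img"][150:290,190:390],None,fx=4,fy=4,interpolation=cv2.INTER_CUBIC))
E
```

```text
t 1.5 pos [532.  252.1 138.9] yang 1.75 z [-0.005 -0.002 -1.   ] F [0.2 0.8 0.2] T [0.   0.03 0.  ] w 0.602 j [ 0.24  0.51  1.38 -0.    1.26 -1.51]
```

View pics/s2.png

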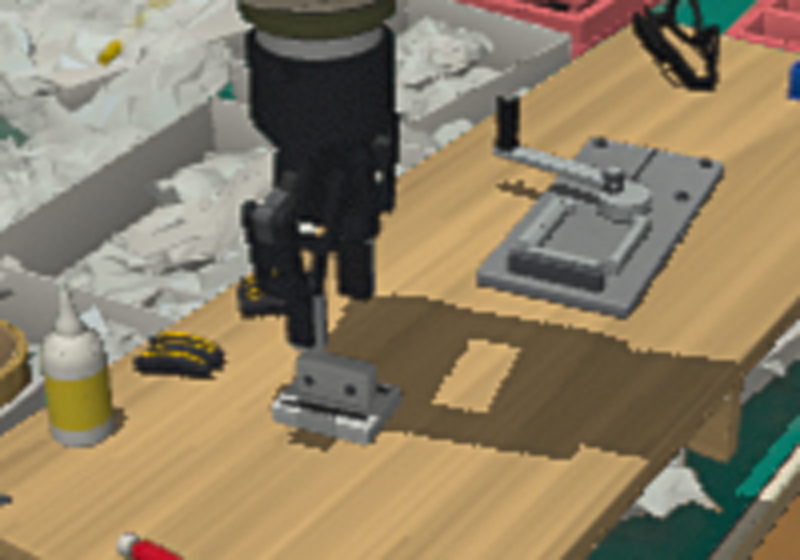

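Run:
```python
from fit import *
c=cap("scene"); im=cv2.resize(c["img"][150:290,190:390],None,fx=4,fy=4,interpolation=cv2.INTER_CUBIC)
Z=lambda P:((proj(c,P)-[190,150]+.5)*4-.5)
s=sense();print(Z(s["eef_pos"]))
E_=[(0,1),(0,2),(0,4),(1,3),(1,5),(2,3),(2,6),(3,7),(4,5),(4,6),(5,7),(6,7)]
for P in CAR:
    u=Z(place(P,527,257,.19)).round().astype(int).tolist()
    for a,b in E_: cv2.line(im,u[a],u[b],(0,255,0),1)
u=Z(place(jigparts()[0],504.2,-15.6,1.734)).round().astype(int).tolist()
for a,b in E_: cv2.line(im,u[a],u[b],(0,0,255),1)
u=Z(place(jigparts(0,1)[2],504.2,-15.6,1.734)).round().astype(int)
cv2.polylines(im,[cv2.convexHull(u)],True,(0,255,255),1)
t=Z(s["eef_pos"])[0].astype(int).tolist(); cv2.drawMarker(im,t,(255,0,255))
cv2.imwrite("pics/s3.png",im)
```

```text
[[337.04631001 368.63311291]]
```

View pics/s3.png

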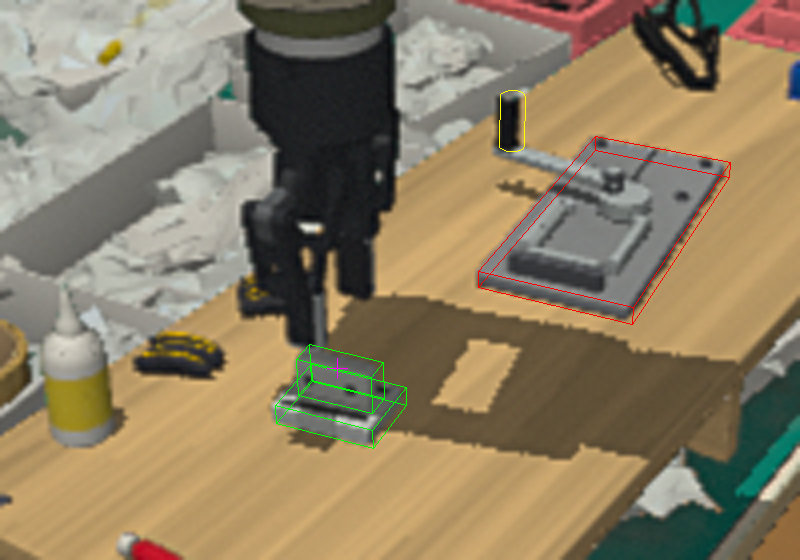

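The overlay fits the carrier, jig and knob with the same ~1.5 px shift. The fingertips, at about (300,345) and (357,298), sit higher in the image than the projected TCP at (337,369). I'll check the gripper from the top camera.

Run:
```python
from fit import *
c=cap("top"); im=cv2.resize(c["img"][165:240,205:305],None,fx=6,fy=6,interpolation=cv2.INTER_CUBIC)
Z=lambda P:((proj(c,P)-[205,165]+.5)*6-.5)
s=sense();p=s["eef_pos"]
for z,col in((0,(255,0,255)),(73,(0,255,255))):
    u=Z(p+[0,0,z])[0].astype(int).tolist();print(u);cv2.drawMarker(im,u,col)
for P in CAR:
    cv2.polylines(im,[cv2.convexHull(Z(place(P,527,257,.19)).round().astype(int))],True,(0,255,0),1)
cv2.imwrite("pics/t3.png",im)
```

```text
[288, 206]
[262, 193]
```

View pics/t3.png

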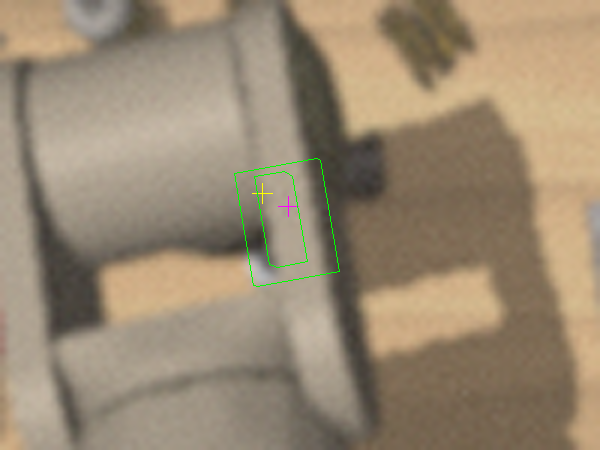

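Run:
```python
from fit import *
c=cap("scene")
W=lambda u,v:(190+(u-6+.5)/4-.5,150+(v+.5)/4-.5)
for z in(139,145,155,165,175):
    a,b=back(c,[W(306,345),W(363,298)],z); print(z,a.round(),b.round(),((a+b)/2).round(),np.linalg.norm(a-b).round())
```

```text
139 [567. 243. 139.] [570. 184. 139.] [569. 213. 139.] 59.0
145 [561. 250. 145.] [564. 191. 145.] [563. 221. 145.] 59.0
155 [551. 262. 155.] [555. 204. 155.] [553. 233. 155.] 58.0
165 [541. 273. 165.] [545. 217. 165.] [543. 245. 165.] 56.0
175 [531. 285. 175.] [535. 230. 175.] [533. 257. 175.] 55.0
```

Request:
play_rows([
  [-5,4,0,0,0,0.01,0.0],
  [0,0,0,0,0,0,-0.2],
])

```text
time_s: 1.87
eef_pos: [528.5, 257.5, 144.0]
ee_rot: [0.002, -0.095, 0.995, -0.0]
force: [-0.6, 0.4, 0.5]
grip_width: 0.399
```

```bash
python3 st.py;python3 - <<'E'
from h import *
c=cap("scene");cv2.imwrite("pics/s4.png",cv2.resize(c["img"][190:275,220:320],None,fx=6,fy=6,interpolation=cv2.INTER_CUBIC))
E
```

```text
t 1.87 pos [528.5 257.5 144. ] yang 1.762 z [ 0.004 -0.    -1.   ] F [-0.6  0.4  0.5] T [ 0.02  0.03 -0.03] w 0.399 j [ 0.25  0.5   1.39 -0.    1.26 -1.51]
```

View pics/s4.png

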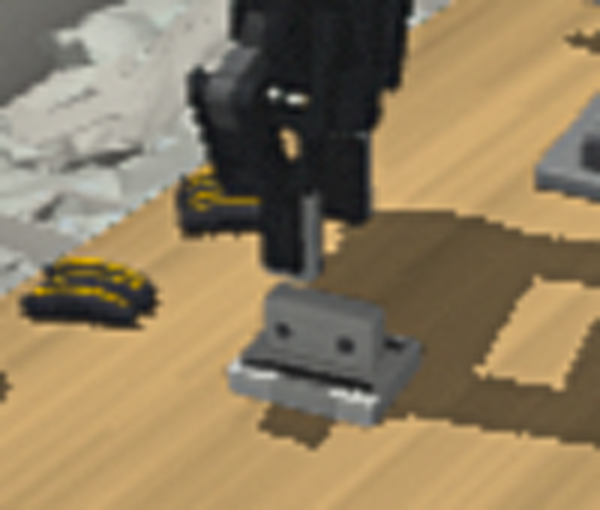

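Request:
play_rows([
  [0,0,-5,0,0,0,-0.2],
  [0,0,-5,0,0,0,-0.2],
  [0,0,0,0,0,0,-0.2],
])

```text
time_s: 2.17
eef_pos: [529.1, 257.6, 134.4]
ee_rot: [0.003, -0.095, 0.995, -0.0]
force: [0.2, 0.2, -0.6]
grip_width: 0.4
```

```bash
python3 st.py;python3 - <<'E'
from fit import *
c=cap("scene")
im=cv2.resize(c["img"][190:275,220:320],None,fx=6,fy=6,interpolation=cv2.INTER_CUBIC)
Z=lambda P:((proj(c,P)-[220,190]+.5)*6-.5)+[-9,3]
s=sense();p=s["eef_pos"]
for z in(0,13,26): 
  d=np.array([-.19,.98,0]); B=np.array([p+[0,0,z]+d*(k) + e*np.array([.98,.19,0]) for k,e in((17,-11),(31,-11),(31,11),(17,11))])
  cv2.polylines(im,[Z(B).round().astype(int)],True,(0,255,255-z*9),1)
cv2.imwrite("pics/s5.png",im)
E
```

```text
t 2.17 pos [529.1 257.6 134.4] yang 1.762 z [ 0.007  0.    -1.   ] F [ 0.2  0.2 -0.6] T [-0.05  0.02 -0.03] w 0.4 j [ 0.25  0.5   1.4  -0.    1.23 -1.51]
```

View pics/s5.png

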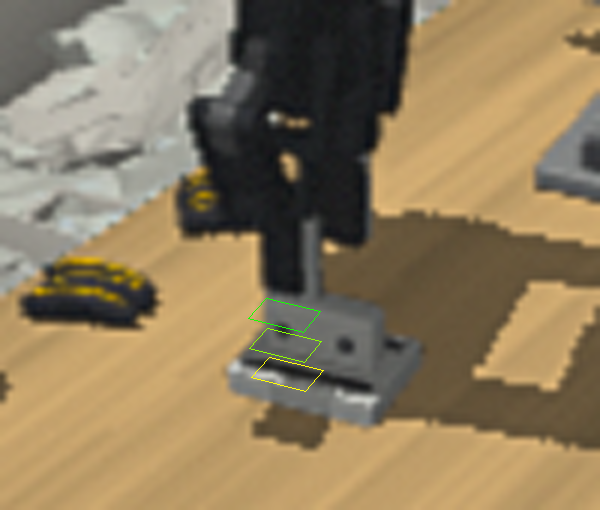

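Run:
```python
from fit import *
p=np.array([532,252.1,138.9]); d=np.array([-.18,.984,0]);e=np.array([.984,.18,0])
c=cap("top")
for k,z in((-40,0),(-40,30),(-45,60),(-50,80),(-50,100)): print("t3",k,z,((proj(c,p+k*d+[0,0,z])-[205,165]+.5)*6-.5).round())
c=cap("scene")
for k,z in((40,0),(40,30),(45,60),(50,80),(50,100),(0,150),(0,200)): print("s2",k,z,((proj(c,p+k*d+[0,0,z])-[190,150]+.5)*4-.5).round()+[-6,2])
```

```text
t3 -40 0 [[366. 196.]]
t3 -40 30 [[358. 191.]]
t3 -45 60 [[359. 183.]]
t3 -50 80 [[364. 177.]]
t3 -50 100 [[358. 173.]]
s2 40 0 [[299. 412.]]
s2 40 30 [[296. 366.]]
s2 45 60 [[289. 323.]]
s2 50 80 [[283. 295.]]
s2 50 100 [[281. 262.]]
s2 0 150 [[323. 133.]]
s2 0 200 [[320.  44.]]
```

Request:
play_rows([
  [0,0,20,0,0,0,-0.2],
  [0,0,20,0,0,0,-1],
  [0,0,0,0,0,0,-1],
  [0,0,0,0,0,0,-1],
  [0,0,0,0,0,0,-1],
])

```text
time_s: 2.73
eef_pos: [529.2, 257.2, 175.5]
ee_rot: [0.003, -0.095, 0.995, -0.0]
force: [-1.2, -0.1, -0.0]
grip_width: -0.001
```

Request:
play_rows([
  [0,0,0,0,0,0,-1],
  [0,0,0,0,0,0,-1],
  [0,0,0,0,0,0,-1],
])

```text
time_s: 2.98
eef_pos: [528.4, 257.0, 173.2]
ee_rot: [0.001, -0.095, 0.995, -0.001]
force: [-0.3, -0.4, 0.6]
grip_width: -0.004
```

```bash
python3 st.py;python3 - <<'E'
from fit import *
c=cap("scene")
im=cv2.resize(c["img"][170:270,220:320],None,fx=6,fy=6,interpolation=cv2.INTER_CUBIC)
Z=lambda P:((proj(c,P)-[220,170]+.5)*6-.5)
p=sense()["eef_pos"]
for P in CAR: cv2.polylines(im,[cv2.convexHull(Z(place(P,527,257,.19)).round().astype(int))],True,(0,255,0),1)
for z in (0,19,54+19): cv2.drawMarker(im,Z(p+[0,0,z])[0].astype(int).tolist(),(255,0,255))
d=cap("top"); t=cv2.resize(d["img"][175:215,240:273],None,fx=6,fy=6,interpolation=cv2.INTER_CUBIC)
im=np.hstack([im,np.vstack([t,np.zeros((600-240,198,3),np.uint8)])])
cv2.imwrite("pics/s6.png",im)
E
```

```text
t 2.98 pos [528.4 257.  173.2] yang 1.761 z [ 0.003 -0.001 -1.   ] F [-0.3 -0.4  0.6] T [ 0.   -0.03  0.01] w -0.004 j [ 0.25  0.47  1.35 -0.    1.32 -1.51]
```

View pics/s6.png

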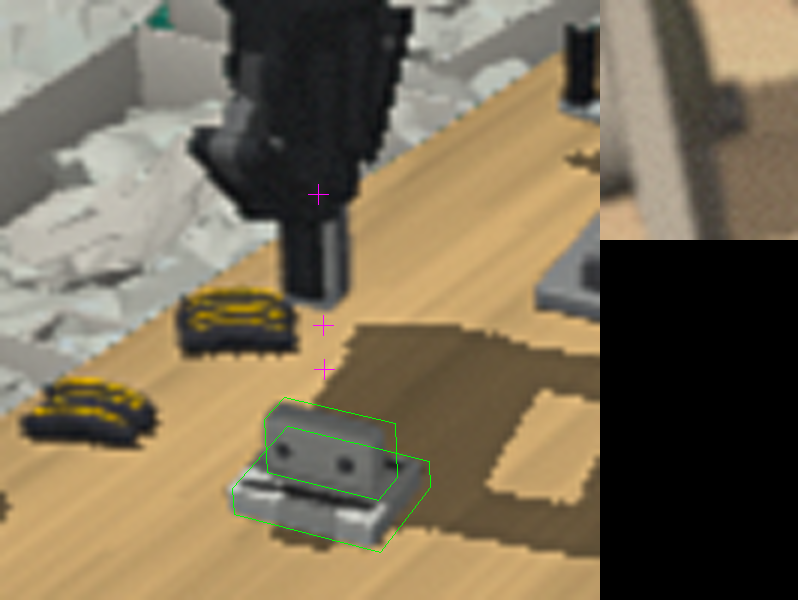

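With the fingers shut, the tips show at (312,300). The projected TCP is at (324,369), about 30 mm lower. I'll settle this by touch: close at TCP z≈133 and see whether the fin (16 mm, w≈0.19) stops the fingers.

Request:
play_rows([
  [0,0,0,0,0,0,-0.2],
  [0,0,0,0,0,0,-0.2],
  [0,0,0,0,0,0,-0.2],
  [0,0,-20,0,0,0,-0.2],
  [-1,0,-20,0,0,0,-0.2],
])

```text
time_s: 3.5
eef_pos: [529.5, 257.5, 135.8]
ee_rot: [0.005, -0.095, 0.995, 0.0]
force: [0.3, -0.2, -0.0]
grip_width: 0.399
```

Request:
play_rows([
  [0,0,0,0,0,0,-0.2],
  [0,0,0,0,0,0,-1],
  [0,0,0,0,0,0,-1],
  [0,0,0,0,0,0,-1],
  [0,0,0,0,0,0,-1],
], grip_force=20)

```text
time_s: 3.92
eef_pos: [528.8, 257.4, 135.4]
ee_rot: [0.004, -0.095, 0.995, -0.0]
force: [-0.0, -0.7, 0.2]
grip_width: 0.001
```

```bash
python3 st.py
```

```text
t 3.92 pos [528.8 257.4 135.4] yang 1.761 z [ 0.007  0.    -1.   ] F [-0.  -0.7  0.2] T [-0.01 -0.02 -0.02] w 0.001 j [ 0.25  0.5   1.4  -0.    1.23 -1.51]
```

The fingers shut fully, so the real tips are well above the reported TCP, and the camera estimate of about +31 mm holds. I'll open, go lower and check the force.

Request:
play_rows([
  [0,0,0,0,0,0,-0.2],
  [0,0,0,0,0,0,-0.2],
  [-1,0,0,0,0,0,-0.2],
  [0,0,-10,0,0,0,-0.2],
  [0,0,-10,0,0,0,-0.2],
])

```text
time_s: 4.33
eef_pos: [529.6, 257.9, 118.2]
ee_rot: [0.007, -0.095, 0.995, 0.0]
force: [-0.6, -1.2, 0.1]
grip_width: 0.402
```

Request:
play_rows([
  [0,0,-6,0,0,0,-0.2],
  [0,0,0,0,0,0,-0.2],
])

```text
time_s: 4.5
eef_pos: [528.3, 257.5, 108.6]
ee_rot: [0.005, -0.095, 0.995, 0.0]
force: [0.7, -0.4, 0.3]
grip_width: 0.401
```

```bash
python3 st.py;python3 - <<'E'
from fit import *
c=cap("scene");d=cap("top")
im=cv2.resize(c["img"][190:275,220:320],None,fx=6,fy=6,interpolation=cv2.INTER_CUBIC)
cv2.imwrite("pics/s7.png",im)
E
```

```text
t 4.5 pos [528.3 257.5 108.6] yang 1.761 z [ 0.01   0.001 -1.   ] F [ 0.7 -0.4  0.3] T [ 0.01 -0.   -0.03] w 0.401 j [ 0.26  0.53  1.44 -0.    1.17 -1.51]
```

View pics/s7.png

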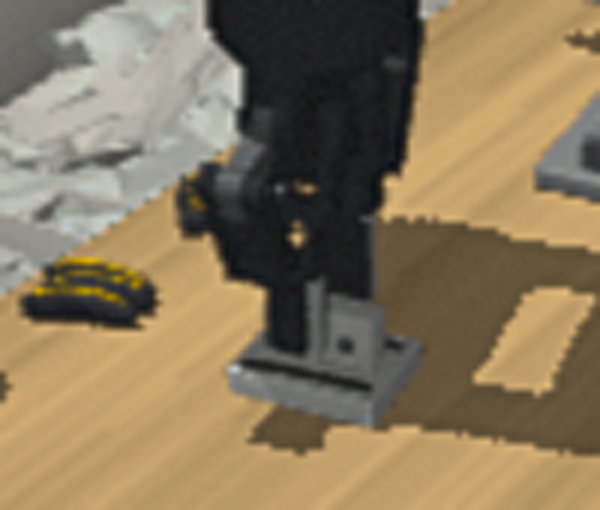

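The fingers now straddle the fin, with the near finger's back face bottom at about (270..308, 350) and the fin spanning (267..383). They look shifted a few mm toward +x. I'll solve for the offset.

Run:
```python
from fit import *
from scipy.optimize import least_squares
c=cap("scene")
Z=lambda P,oy:(((proj(c,P)-[220,oy]+.5)*6-.5)+[-9,3])[0]
d=np.array([-.19,.982,0]);e=np.array([.982,.19,0])
def solve(p,k,obs,oy): 
    return least_squares(lambda v:Z(np.array([p[0],p[1],0])+k*d+v[0]*e+[0,0,v[1]],oy)-obs,[0,150]).x.round(1)
print("s7 back bottom centre",solve((528.3,257.5),31.5,(289,350),190), "k25",solve((528.3,257.5),25,(289,350),190))
print("s4 ",solve((528.5,257.5),31.5,(281,270),190))
print("s6 tip centre",solve((528.4,257),0,(315,303),170))
print("s6 back edge bottom centre k14",solve((528.4,257),14,(300,298),170))
for P in CAR: print(Z(place(np.array([[0,8,12],[23,8,36],[-23,8,36],[30,22,12],[-30,22,12.]])[[0]],527,257,.19),190))
```

```text
s7 back bottom centre [ -4.6 151.8] k25 [ -1.  146.6]
s4  [ -3.  185.5]
s6 tip centre [ -0.8 203. ]
s6 back edge bottom centre k14 [ -2.3 213.2]
[313.15545737 368.93071632]
[313.15545737 368.93071632]
```

Request:
play_rows([
  [-1,0,-5,0,0,0,-0.2],
  [0,0,-4,0,0,0,-0.2],
  [0,0,0,0,0,0,-0.2],
])

```text
time_s: 4.9
eef_pos: [528.5, 257.9, 101.4]
ee_rot: [0.007, -0.095, 0.995, 0.0]
force: [0.0, -0.7, 0.4]
grip_width: 0.399
```

```bash
python3 st.py
```

```text
t 4.9 pos [528.5 257.9 101.4] yang 1.761 z [ 0.015  0.002 -1.   ] F [ 0.  -0.7  0.4] T [ 0.05 -0.01  0.03] w 0.399 j [ 0.26  0.53  1.45 -0.    1.15 -1.5 ]
```

Request:
play_rows([
  [0,0,0,0,0,0,-1],
  [0,0,0,0,0,0,-1],
  [0,0,0,0,0,0,-1],
  [0,0,0,0,0,0,-1],
  [0,0,0,0,0,0,-1],
], grip_force=40)

```text
time_s: 5.32
eef_pos: [528.5, 257.9, 101.4]
ee_rot: [0.007, -0.095, 0.995, 0.0]
force: [-0.6, 0.1, -0.7]
grip_width: 0.179
```

```bash
python3 st.py
```

```text
t 5.32 pos [528.5 257.9 101.4] yang 1.761 z [ 0.015  0.002 -1.   ] F [-0.6  0.1 -0.7] T [-0.07  0.02 -0.  ] w 0.179 j [ 0.26  0.53  1.45 -0.    1.15 -1.5 ]
```

The fin is gripped (w=0.179, about 15 mm). Now I'll lift it.

Request:
play_rows([
  [0,0,5,0,0,0,-1],
  [0,0,10,0,0,0,-1],
  [0,0,20,0,0,0,-1],
  [0,0,20,0,0,0,-1],
  [0,0,0,0,0,0,-1],
])

```text
time_s: 5.73
eef_pos: [527.8, 257.7, 160.1]
ee_rot: [0.006, -0.095, 0.995, 0.0]
force: [0.3, 0.1, -0.4]
grip_width: 0.182
```

Request:
play_rows([
  [0,-12,0,0,0,-0.08,-1],
  [-2,-18,0,0,0,-0.12,-1],
  [-2,-18,0,0,0,-0.12,-1],
  [-2,-18,0,0,0,-0.12,-1],
  [-2,-18,0,0,0,-0.12,-1],
])

```text
time_s: 6.15
eef_pos: [519.2, 173.7, 161.1]
ee_rot: [0.008, 0.191, 0.981, -0.001]
force: [1.0, -0.1, -1.2]
grip_width: 0.178
```

```bash
python3 st.py
```

```text
t 6.15 pos [519.2 173.7 161.1] yang 1.185 z [ 0.015 -0.005 -1.   ] F [ 1.  -0.1 -1.2] T [ 0.01  0.03 -0.02] w 0.178 j [ 0.11  0.39  1.5  -0.01  1.24 -1.07]
```

Request:
play_rows([
  [-2,-17,0,0,0,-0.12,-1],
  [-2,-17,0,0,0,-0.12,-1],
  [-2,-17,0,0,0,-0.12,-1],
  [-3,-17,0,0,0,-0.12,-1],
  [-3,-17,0,0,0,-0.12,-1],
])

```text
time_s: 6.57
eef_pos: [505.5, 84.5, 160.1]
ee_rot: [0.007, 0.484, 0.875, -0.004]
force: [1.0, 0.6, -1.1]
grip_width: 0.18
```

Request:
play_rows([
  [-3,-17,0,0,0,-0.12,-1],
  [-3,-17,0,0,0,-0.12,-1],
  [-2,-12,0,0,0,-0.1,-1],
  [0,0,0,0,0,0,-1],
  [0,0,0,0,0,0,-1],
])

```text
time_s: 6.98
eef_pos: [496.0, 33.8, 159.3]
ee_rot: [0.006, 0.634, 0.774, -0.005]
force: [0.9, -0.0, -1.2]
grip_width: 0.178
```

```bash
python3 st.py
```

```text
t 6.98 pos [496.   33.8 159.3] yang 0.198 z [ 0.003 -0.016 -1.   ] F [ 0.9 -0.  -1.2] T [ 0.    0.07 -0.01] w 0.178 j [-0.16  0.29  1.65 -0.02  1.2  -0.35]
```

Request:
play_rows([
  [1,-5,-10,0,0,-0.035,-1],
  [0,0,-10,0,0,0,-1],
  [0,0,-8,0,0,0,-1],
  [0,0,0,0,0,0,-1],
])

```text
time_s: 7.32
eef_pos: [496.9, 30.3, 127.9]
ee_rot: [0.006, 0.645, 0.764, -0.005]
force: [-0.0, 0.5, -1.7]
grip_width: 0.182
```

```bash
python3 st.py;python3 - <<'E'
from fit import *
c=cap("scene");d=cap("top")
im=cv2.resize(c["img"][170:240,290:380],None,fx=8,fy=8,interpolation=cv2.INTER_CUBIC)[:,:480]
print(im.shape)
t=cv2.resize(d["img"][180:240,295:335],None,fx=8,fy=8,interpolation=cv2.INTER_CUBIC)
t=np.vstack([t,np.zeros((80,320,3),np.uint8)])
cv2.imwrite("pics/s8.png",np.hstack([im,t]))
np.save("s8.npy",c["img"])
E
```

```text
t 7.32 pos [496.9  30.3 127.9] yang 0.168 z [ 0.002 -0.015 -1.   ] F [-0.   0.5 -1.7] T [0.03 0.07 0.02] w 0.182 j [-0.17  0.33  1.68 -0.02  1.13 -0.33]
(560, 480, 3)
```

View pics/s8.png

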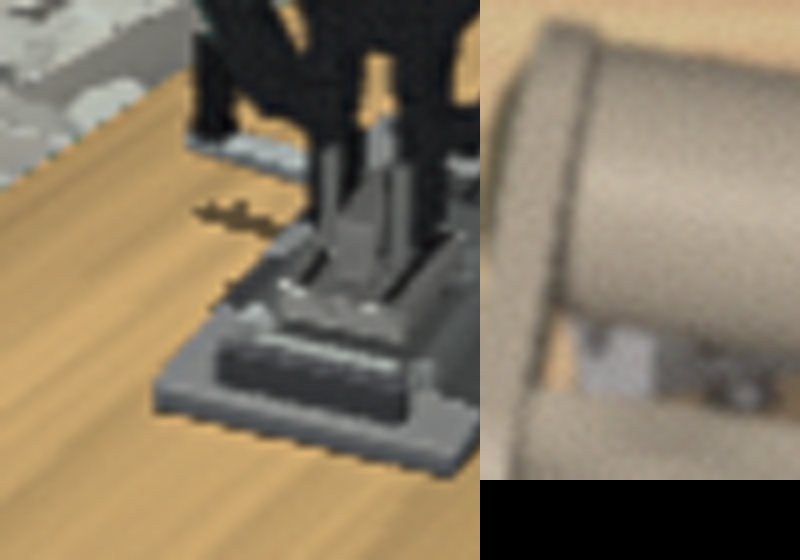

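In the scene crop the carrier hovers level over the pocket. Its end face top edge runs from about (280,283) to (403,315), and the jig's near plate corners are at about (155,382) and (450,447..477). I'll work out the relative offset.

Run:
```python
from fit import *
c=cap("scene"); Z=lambda P:((proj(c,P)-[290,170]+.5)*8-.5)
J=(504.2,-15.6,1.734)
P=np.array([[108,-52,12],[108,52,12],[108,-52,0],[108,52,0.]])
print("plate corners",Z(place(P,*J)).round(0).tolist())
C=np.array([[30,-22,12],[30,22,12],[30,-22,0],[30,22,0.],[23,-8,36],[23,8,36]])
print("carrier if centred",Z(place(C,496.7,29.8,1.734,141.5)).round(0).tolist())
W=np.array([[78,-23.5,11],[78,23.5,11],[88,-34,11],[88,34,11]]);W[:,2]+=12
print("wall",Z(place(W,*J)).round(0).tolist())
for a in([1,0,0],[0,1,0],[0,0,1]): print((Z(np.array([496.7,29.8,141])+a)-Z([496.7,29.8,141])).round(2))
im=cv2.resize(np.load("s8.npy")[170:240,290:380],None,fx=8,fy=8,interpolation=cv2.INTER_CUBIC)
sh=np.array([-12,4])
def dr(u,col): cv2.polylines(im,[(u+sh).round().astype(int)],True,col,1)
u=Z(place(P,*J)); dr(u[[0,1,3,2]],(0,0,255))
u=Z(place(C,496.7,29.8,1.734,141.5)); dr(u[[0,1,3,2]],(0,255,0)); dr(u[[4,5]],(0,255,0))
dr(Z(place(W,*J))[[0,1,3,2]],(255,255,0))
cv2.imwrite("pics/s9.png",im[150:510,120:520].repeat(2,0).repeat(2,1)[:600])
```

```text
plate corners [[157.0, 382.0], [466.0, 455.0], [157.0, 415.0], [464.0, 488.0]]
carrier if centred [[284.0, 285.0], [414.0, 313.0], [283.0, 317.0], [412.0, 346.0], [335.0, 218.0], [383.0, 228.0]]
wall [[276.0, 328.0], [414.0, 359.0], [234.0, 336.0], [434.0, 381.0]]
[[-2.66 -0.84]]
[[-1.52  1.24]]
[[ 0.13 -2.67]]
```

Request:
play_rows([
  [0.5,-2,0,0,0,-0.003,-1],
  [0,0,-3,0,0,0,-1],
  [0,0,-2,0,0,0,-1],
])

```text
time_s: 7.72
eef_pos: [499.2, 28.1, 125.9]
ee_rot: [0.008, 0.646, 0.763, -0.004]
force: [0.1, 0.2, -1.8]
grip_width: 0.178
```

```bash
python3 st.py
```

```text
t 7.72 pos [499.2  28.1 125.9] yang 0.166 z [ 0.007 -0.016 -1.   ] F [ 0.1  0.2 -1.8] T [ 0.01 -0.03  0.03] w 0.178 j [-0.17  0.33  1.68 -0.02  1.12 -0.33]
```

Request:
play_rows([
  [0,0,-2,0,0,0,-1],
  [0,0,0,0,0,0,-1],
])

```text
time_s: 7.88
eef_pos: [499.2, 28.1, 123.5]
ee_rot: [0.008, 0.646, 0.763, -0.004]
force: [0.0, 0.2, -2.5]
grip_width: 0.178
```

```bash
python3 st.py
```

```text
t 7.88 pos [499.2  28.1 123.5] yang 0.166 z [ 0.008 -0.016 -1.   ] F [ 0.   0.2 -2.5] T [-0.04 -0.05 -0.03] w 0.178 j [-0.17  0.33  1.69 -0.02  1.11 -0.33]
```

Request:
play_rows([
  [-1.5,0,0,0,0.006,-0.003,-1],
  [0,0,-2,0,0,0,-1],
  [0,0,0,0,0,0,-1],
])

```text
time_s: 8.13
eef_pos: [497.6, 28.1, 121.4]
ee_rot: [0.006, 0.647, 0.762, -0.006]
force: [-0.5, -0.1, -1.0]
grip_width: 0.177
```

```bash
python3 st.py
```

```text
t 8.13 pos [497.6  28.1 121.4] yang 0.163 z [ 0.001 -0.016 -1.   ] F [-0.5 -0.1 -1. ] T [0.04 0.01 0.  ] w 0.177 j [-0.17  0.34  1.69 -0.02  1.11 -0.32]
```

Request:
play_rows([
  [0,0,-2,0,0,0,-1],
  [0,0,0,0,0,0,-1],
])

```text
time_s: 8.3
eef_pos: [497.6, 28.1, 119.2]
ee_rot: [0.006, 0.647, 0.762, -0.006]
force: [-0.2, -0.7, -1.4]
grip_width: 0.172
```

```bash
python3 st.py
```

```text
t 8.3 pos [497.6  28.1 119.2] yang 0.163 z [ 0.001 -0.016 -1.   ] F [-0.2 -0.7 -1.4] T [-0.06  0.04 -0.01] w 0.172 j [-0.17  0.34  1.69 -0.02  1.11 -0.32]
```

Request:
play_rows([
  [0,0,-2,0,0,0,-1],
  [0,0,-1.5,0,0,0,-1],
  [0,0,0,0,0,0,-1],
])

```text
time_s: 8.55
eef_pos: [497.6, 28.1, 115.3]
ee_rot: [0.006, 0.647, 0.762, -0.006]
force: [1.2, 0.2, -1.7]
grip_width: 0.177
```

```bash
python3 st.py
```

```text
t 8.55 pos [497.6  28.1 115.3] yang 0.163 z [ 0.001 -0.016 -1.   ] F [ 1.2  0.2 -1.7] T [-0.    0.03 -0.02] w 0.177 j [-0.17  0.34  1.7  -0.02  1.1  -0.32]
```

Request:
play_rows([
  [0,0,-1.5,0,0,0,-1],
  [0,0,0,0,0,0,-1],
])

```text
time_s: 8.72
eef_pos: [497.6, 28.1, 113.6]
ee_rot: [0.006, 0.647, 0.762, -0.006]
force: [0.3, 0.2, -1.2]
grip_width: 0.18
```

```bash
python3 st.py
```

```text
t 8.72 pos [497.6  28.1 113.6] yang 0.163 z [ 0.001 -0.016 -1.   ] F [ 0.3  0.2 -1.2] T [-0.04  0.04 -0.01] w 0.18 j [-0.17  0.35  1.7  -0.02  1.09 -0.32]
```

Request:
play_rows([
  [0,0,-0.7,0,0,0,-1],
  [0,0,0,0,0,0,-1],
])

```text
time_s: 8.88
eef_pos: [497.8, 28.0, 113.6]
ee_rot: [0.006, 0.647, 0.762, -0.006]
force: [0.2, 0.1, -2.1]
grip_width: 0.18
```

```bash
python3 st.py
```

```text
t 8.88 pos [497.8  28.  113.6] yang 0.163 z [ 0.002 -0.017 -1.   ] F [ 0.2  0.1 -2.1] T [ 0.05 -0.02 -0.03] w 0.18 j [-0.17  0.35  1.7  -0.02  1.09 -0.32]
```

Request:
play_rows([
  [0,0,-0.5,0,0,0,-1],
  [0,0,0,0,0,0,-1],
])

```text
time_s: 9.05
eef_pos: [498.0, 28.0, 113.5]
ee_rot: [0.006, 0.647, 0.762, -0.006]
force: [-0.5, 0.1, -0.7]
grip_width: 0.18
```

```bash
python3 st.py
```

```text
t 9.05 pos [498.   28.  113.5] yang 0.163 z [ 0.002 -0.017 -1.   ] F [-0.5  0.1 -0.7] T [0.05 0.01 0.01] w 0.18 j [-0.17  0.35  1.7  -0.02  1.09 -0.32]
```

Request:
play_rows([
  [-0.5,0,-1.3,0,0,0,-1],
  [0,0,0,0,0,0,-1],
])

```text
time_s: 9.22
eef_pos: [498.3, 27.9, 113.8]
ee_rot: [0.008, 0.647, 0.762, -0.005]
force: [-0.4, 0.3, -1.7]
grip_width: 0.177
```

```bash
python3 st.py
```

```text
t 9.22 pos [498.3  27.9 113.8] yang 0.163 z [ 0.005 -0.017 -1.   ] F [-0.4  0.3 -1.7] T [0.03 0.   0.01] w 0.177 j [-0.17  0.34  1.7  -0.02  1.09 -0.32]
```

Descent stops at 113.5, and the predicted seat height was 113.4. Releasing.

Request:
play_rows([
  [0,0,0,0,0,0,-0.3],
  [0,0,0,0,0,0,-0.3],
  [0,0,0,0,0,0,-0.3],
])

```text
time_s: 9.47
eef_pos: [498.5, 27.8, 113.7]
ee_rot: [0.008, 0.647, 0.762, -0.005]
force: [0.6, -0.6, -0.4]
grip_width: 0.346
```

Request:
play_rows([
  [0,0,5,0,0,0,-0.3],
  [0,0,15,0,0,0,-0.3],
  [0,0,25,0,0,0,-0.3],
  [0,0,30,0,0,0,-0.3],
  [0,0,0,0,0,0,-0.3],
])

```text
time_s: 9.88
eef_pos: [497.1, 28.0, 191.2]
ee_rot: [0.006, 0.647, 0.762, -0.006]
force: [-0.7, -0.8, 0.3]
grip_width: 0.35
```

```bash
python3 st.py
```

```text
t 9.88 pos [497.1  28.  191.2] yang 0.163 z [ 0.001 -0.017 -1.   ] F [-0.7 -0.8  0.3] T [0.02 0.02 0.  ] w 0.35 j [-0.17  0.26  1.59 -0.02  1.28 -0.33]
```

Request:
play_rows([
  [31,-17,0,0,0,0,0.0],
  [31,-17,0,0,0,0,0.0],
  [27,-15,0,0,0,0,0.0],
  [0,0,0,0,0,0,0.0],
  [0,0,0,0,0,0,0.0],
], grip_force=20)

```text
time_s: 10.3
eef_pos: [588.5, -22.4, 192.4]
ee_rot: [0.006, 0.647, 0.763, -0.005]
force: [-0.2, -0.9, -0.3]
grip_width: 0.498
```

```bash
python3 st.py
python3 - <<'E'
from fit import *
d=cap("top");c=cap("scene")
t=cv2.resize(d["img"][180:240,295:380],None,fx=5,fy=5,interpolation=cv2.INTER_CUBIC)
s=cv2.resize(c["img"][150:240,290:380],None,fx=4,fy=4,interpolation=cv2.INTER_CUBIC)
h=max(t.shape[0],s.shape[0]); f=lambda a:np.vstack([a,np.zeros((h-a.shape[0],a.shape[1],3),np.uint8)])
cv2.imwrite("pics/s10.png",np.hstack([f(t),f(s)]));print(t.shape,s.shape)
# knob dark-pixel check in scene: model position
P=jigparts(0,1)[2]; print(proj(c,place(P,504.2,-15.6,1.734)).mean(0))
E
```

```text
t 10.3 pos [588.5 -22.4 192.4] yang 0.164 z [ 0.003 -0.017 -1.   ] F [-0.2 -0.9 -0.3] T [ 0.04 -0.    0.02] w 0.498 j [-0.23  0.46  1.31 -0.02  1.36 -0.39]
(300, 425, 3) (360, 360, 3)
[317.55939961 179.83031716]
```

View pics/s10.png

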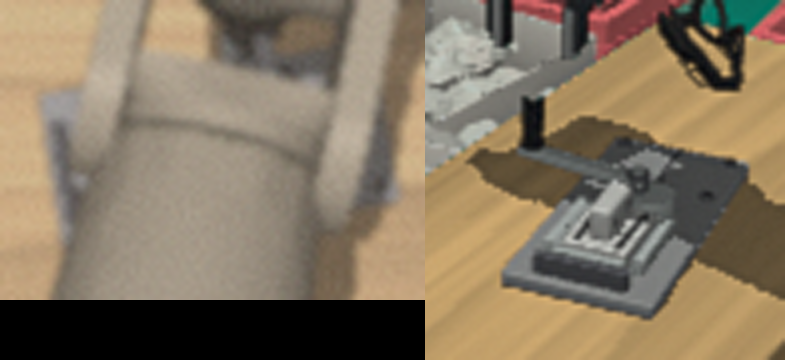

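The carrier sits flat and square in the pocket (scene crop, about (600,225)). The open fingers straddle the post at (533,120) from above. Descending around the post.

Request:
play_rows([
  [1,0,-20,0,0,0,0.0],
  [0,0,-20,0,0,0,0.0],
  [0,0,-16,0,0,0,0.0],
  [0,0,0,0,0,0,0.0],
])

```text
time_s: 10.73
eef_pos: [586.6, -19.7, 136.9]
ee_rot: [0.008, 0.646, 0.763, -0.005]
force: [0.3, 0.5, -0.4]
grip_width: 0.504
```

```bash
python3 st.py
```

```text
t 10.73 pos [586.6 -19.7 136.9] yang 0.167 z [ 0.006 -0.017 -1.   ] F [ 0.3  0.5 -0.4] T [0.02 0.02 0.03] w 0.504 j [-0.23  0.5   1.4  -0.02  1.23 -0.39]
```

Request:
play_rows([
  [0,0,0,0,0,0,-1],
  [0,0,0,0,0,0,-1],
  [0,0,0,0,0,0,-1],
  [0,0,0,0,0,0,-1],
])

```text
time_s: 11.07
eef_pos: [589.6, -17.9, 139.2]
ee_rot: [0.012, 0.645, 0.764, -0.001]
force: [2.9, 0.3, -12.7]
grip_width: 0.188
```

```bash
python3 st.py
```

```text
t 11.07 pos [589.6 -17.9 139.2] yang 0.168 z [ 0.018 -0.016 -1.   ] F [  2.9   0.3 -12.7] T [ 0.31 -0.41  0.05] w 0.188 j [-0.22  0.5   1.4  -0.01  1.23 -0.39]
```

Request:
play_rows([
  [0,0,-2,0,0.012,0,-1],
  [-0.5,-8.5,0,0,0,0,-1],
  [-1.4,-8.4,0,0,0,0,-1],
], grip_force=40)

```text
time_s: 11.32
eef_pos: [587.1, -33.1, 138.9]
ee_rot: [0.006, 0.644, 0.765, -0.004]
force: [0.8, 1.8, -6.9]
grip_width: 0.182
```

```bash
cat > lv.py <<'E'
from h import *
s=sense();p=s["eef_pos"]
d=p[:2]-np.array([504.9,-22+0]); print("angle TCP",np.arctan2(d[1],d[0]).round(3),"r",np.linalg.norm(d).round(1))
E
python3 st.py; python3 lv.py
```

```text
t 11.32 pos [587.1 -33.1 138.9] yang 0.171 z [ 0.005 -0.015 -1.   ] F [ 0.8  1.8 -6.9] T [ 0.48  0.07 -0.03] w 0.182 j [-0.25  0.5   1.39 -0.01  1.24 -0.42]
angle TCP -0.134 r 83.0
```

Request:
play_rows([
  [-1.8,-8.3,-1,0,0,0,-1],
  [-2.6,-8.1,0,0,0,0,-1],
  [-3.4,-7.8,0,0,0,0,-1],
  [-4.1,-7.4,0,0,0,0,-1],
])

```text
time_s: 11.65
eef_pos: [571.1, -65.9, 138.6]
ee_rot: [0.002, 0.644, 0.765, -0.004]
force: [-5.5, 8.1, -1.0]
grip_width: 0.176
```

```bash
python3 st.py; python3 lv.py
```

```text
t 11.65 pos [571.1 -65.9 138.6] yang 0.171 z [-0.003 -0.009 -1.   ] F [-5.5  8.1 -1. ] T [ 1.47  0.87 -0.1 ] w 0.176 j [-0.31  0.48  1.43 -0.01  1.23 -0.48]
angle TCP -0.585 r 79.4
```

Request:
play_rows([
  [-6.3,-6.0,0,0,0,0,-1],
  [-6.2,-6.0,0,0,0,0,-1],
  [-6.6,-5.4,0,0,0,0,-1],
  [-7.0,-4.8,0,0,0,0,-1],
])

```text
time_s: 11.98
eef_pos: [542.3, -88.9, 138.6]
ee_rot: [-0.001, 0.645, 0.764, -0.002]
force: [-1.2, 11.9, -1.6]
grip_width: 0.176
```

```bash
python3 st.py; python3 lv.py
```

```text
t 11.98 pos [542.3 -88.9 138.6] yang 0.169 z [-0.004 -0.002 -1.   ] F [-1.2 11.9 -1.6] T [1.84 0.09 0.05] w 0.176 j [-0.37  0.42  1.51 -0.    1.21 -0.54]
angle TCP -1.061 r 76.6
```

The radial force and measured TCP radius look odd, so I'll check numerically where the lever bar is. I sample the scene pixels along the bar for each candidate angle.

Run:
```python
from fit import *
c=cap("scene"); im=c["img"].astype(int); old=cv2.imread("pics/scene0.png").astype(int)
sh=np.array([-1.5,.5])
hsv=cv2.cvtColor(c["img"],cv2.COLOR_BGR2HSV)
for q in np.arange(0,1.61,.1):
    a=np.pi+(1.4-q); d=np.array([np.cos(a),np.sin(a)])
    P=np.array([[*(np.array([-6.5,0])+s*d),36] for s in range(25,80,5)])
    u=(proj(c,place(P,504.2,-15.6,1.734))+sh).round().astype(int)
    k=np.array([[*(np.array([-6.5,0])+85*d),z] for z in(45,55,65)]); uk=(proj(c,place(k,504.2,-15.6,1.734))+sh).round().astype(int)
    print(round(q,1),"S",hsv[u[:,1],u[:,0],1].tolist(),"V",hsv[u[:,1],u[:,0],2].tolist(),"post V",hsv[uk[:,1],uk[:,0],2].tolist())
```

```text
0.0 S [5, 10, 49, 116, 116, 116, 116, 115, 115, 115, 115] V [96, 75, 94, 117, 192, 200, 184, 177, 166, 173, 180] post V [172, 165, 172]
0.1 S [6, 6, 6, 106, 113, 113, 114, 115, 116, 115, 114] V [124, 126, 121, 91, 129, 129, 194, 173, 167, 173, 179] post V [171, 165, 173]
0.2 S [4, 6, 2, 106, 114, 107, 112, 111, 112, 114, 115] V [122, 125, 119, 91, 94, 98, 123, 94, 118, 174, 180] post V [172, 170, 172]
0.3 S [6, 6, 6, 108, 112, 107, 110, 108, 101, 117, 112] V [82, 122, 82, 92, 96, 98, 95, 90, 83, 161, 175] post V [173, 170, 174]
0.4 S [11, 8, 4, 4, 109, 112, 105, 105, 107, 108, 115] V [69, 61, 68, 60, 94, 98, 97, 90, 88, 80, 167] post V [176, 170, 170]
0.5 S [4, 4, 8, 13, 56, 116, 104, 112, 111, 114, 107] V [67, 60, 64, 61, 77, 97, 98, 96, 87, 92, 93] post V [181, 169, 166]
0.6 S [4, 4, 12, 12, 4, 29, 112, 106, 104, 106, 115] V [67, 63, 65, 63, 64, 71, 98, 96, 93, 99, 175] post V [184, 177, 170]
0.7 S [8, 4, 4, 8, 8, 15, 22, 112, 106, 106, 112] V [67, 58, 65, 65, 65, 68, 69, 98, 91, 91, 116] post V [171, 176, 169]
0.8 S [4, 4, 8, 12, 8, 9, 12, 11, 77, 110, 110] V [70, 70, 61, 64, 66, 
[... 306 characters left out ...]
 12, 11, 11, 9, 12, 12, 9] V [163, 163, 165, 169, 166, 92, 92, 83, 85, 87, 85] post V [21, 21, 22]
1.2 S [10, 11, 9, 11, 11, 11, 10, 12, 29, 29, 22] V [152, 165, 167, 166, 91, 91, 80, 83, 87, 87, 81] post V [56, 76, 90]
1.3 S [12, 9, 11, 11, 11, 8, 3, 100, 114, 114, 115] V [153, 169, 163, 92, 92, 68, 89, 102, 101, 103, 104] post V [92, 178, 25]
1.4 S [12, 8, 4, 4, 8, 4, 61, 84, 107, 114, 114] V [153, 91, 63, 63, 67, 66, 80, 85, 95, 94, 94] post V [100, 122, 181]
1.5 S [6, 4, 4, 4, 8, 4, 7, 102, 114, 111, 109] V [90, 62, 66, 67, 68, 68, 70, 95, 94, 94, 94] post V [97, 94, 185]
1.6 S [4, 8, 4, 8, 5, 19, 28, 28, 113, 109, 109] V [66, 67, 68, 68, 54, 55, 63, 63, 97, 94, 98] post V [91, 110, 185]
```

The camera puts the lever at q≈1.1, with the knob dark at 1.1 and the bar bright along 1.1–1.2. The jaw-axis estimate gives 1.09, so the two agree. Continuing to 1.40.

Request:
play_rows([
  [-7.5,-2.0,0,0,0,0,-1],
  [-7.5,-1.5,0,0,0,0,-1],
  [-5,-1,0,0,0,0,-1],
], grip_force=50)

```text
time_s: 12.28
eef_pos: [521.0, -95.8, 138.9]
ee_rot: [0.001, 0.646, 0.764, -0.001]
force: [3.5, 5.7, -5.9]
grip_width: 0.174
```

```bash
cat >> lv.py <<'E'
from scipy.spatial.transform import Rotation as R
q=s["ee_rot"];M=R.from_quat(q[[1,2,3,0]]).as_matrix();j=M[:2,1]*np.sign(M[0,1]);j/=np.linalg.norm(j)
u=float(j@p[:2]-j@np.array([504.7,-22.]));psi=np.arctan2(j[1],j[0])
print("u",round(u,2),"q from jaw",round(-(psi-np.arccos(np.clip(u/85,-1,1)))-.0076,3),"target u",round(85*np.cos(-1.4076-psi),2))
E
cat > cam.py <<'E'
from fit import *
c=cap("scene"); hsv=cv2.cvtColor(c["img"],cv2.COLOR_BGR2HSV); sh=np.array([-1.5,.5])
for q in np.arange(1.0,1.71,.1):
    a=np.pi+(1.4-q); d=np.array([np.cos(a),np.sin(a)])
    P=np.array([[*(np.array([-6.5,0])+s*d),36] for s in range(25,80,5)])
    u=(proj(c,place(P,504.2,-15.6,1.734))+sh).round().astype(int)
    print(round(q,1),hsv[u[:,1],u[:,0],2].tolist())
E
python3 st.py; python3 lv.py; python3 cam.py
```

```text
t 12.28 pos [521.  -95.8 138.9] yang 0.167 z [-0.    -0.002 -1.   ] F [ 3.5  5.7 -5.9] T [ 0.8  -0.57  0.02] w 0.174 j [-0.4   0.38  1.57 -0.    1.19 -0.57]
angle TCP -1.357 r 75.6
u 3.73 q from jaw 1.352 target u -0.36
1.0 [62, 62, 59, 65, 66, 51, 51, 53, 89, 189, 187]
1.1 [96, 96, 67, 60, 63, 66, 66, 76, 92, 122, 102]
1.2 [153, 161, 123, 75, 89, 89, 66, 88, 98, 98, 109]
1.3 [163, 168, 162, 166, 166, 172, 155, 89, 81, 82, 82]
1.4 [163, 164, 164, 164, 168, 164, 82, 80, 83, 87, 87]
1.5 [169, 168, 144, 128, 162, 86, 76, 86, 80, 86, 92]
1.6 [157, 108, 94, 82, 57, 52, 63, 63, 96, 96, 98]
1.7 [108, 69, 65, 40, 38, 46, 63, 86, 82, 100, 99]
```

Request:
play_rows([
  [-3.5,-0.5,0,0,0,0,-1],
  [0,0,0,0,0,0,-1],
  [0,0,0,0,0,0,-1],
])

```text
time_s: 12.58
eef_pos: [516.1, -96.6, 138.9]
ee_rot: [-0.0, 0.646, 0.763, -0.001]
force: [3.7, 4.0, -5.6]
grip_width: 0.177
```

```bash
cat > cam2.py <<'E'
from fit import *
# sub-pixel lever angle from scene: score of bar model vs angle
c=cap("scene"); v=cv2.cvtColor(c["img"],cv2.COLOR_BGR2HSV)[...,2].astype(np.float32); sh=np.array([-1.5,.5])
best=[]
for q in np.arange(1.2,1.61,.02):
    a=np.pi+(1.4-q); d=np.array([np.cos(a),np.sin(a)]);n=np.array([-d[1],d[0]])
    f=lambda ts:np.mean([cv2.remap(v,np.float32([[w[0]]]),np.float32([[w[1]]]),cv2.INTER_LINEAR)[0,0] for w in proj(c,place(np.array([[*(np.array([-6.5,0])+s*d+t*n),36] for s in range(25,50,3) for t in ts],float),504.2,-15.6,1.734))+sh])
    best.append((round(float(f((-5,-2.5,0,2.5,5))),1),round(float(q),2)))
print(best)
E
python3 st.py; python3 lv.py; python3 cam2.py
```

```text
t 12.58 pos [516.1 -96.6 138.9] yang 0.166 z [-0.001 -0.001 -1.   ] F [ 3.7  4.  -5.6] T [ 0.56 -0.45  0.03] w 0.177 j [-0.41  0.37  1.59 -0.    1.18 -0.57]
angle TCP -1.422 r 75.4
u -1.08 q from jaw 1.41 target u -0.25
[(102.0, 1.2), (107.8, 1.22), (113.8, 1.24), (119.8, 1.26), (126.0, 1.28), (131.9, 1.3), (137.9, 1.32), (143.9, 1.34), (148.9, 1.36), (153.5, 1.38), (156.7, 1.4), (158.3, 1.42), (158.0, 1.44), (155.9, 1.46), (152.8, 1.48), (148.4, 1.5), (142.8, 1.52), (137.1, 1.54), (130.5, 1.56), (124.0, 1.58), (117.3, 1.6)]
```

Request:
play_rows([
  [0.8,0.5,0,0,0,0,-1],
  [0,0,0,0,0,0,-1],
])

```text
time_s: 12.8
eef_pos: [517.2, -96.4, 138.9]
ee_rot: [0.0, 0.646, 0.763, -0.001]
force: [2.0, 3.3, -6.3]
grip_width: 0.174
```

```bash
python3 st.py; python3 lv.py; python3 cam2.py | tr ')' '\n' | sed -n 8,15p; python3 st.py
python3 - <<'E'
from fit import *
# fin pose in clamped state vs before clamp: brightest fin-top patch shift in the scene image; bystander change check
c=cap("scene"); a=cv2.imread("pics/scene0.png"); g=lambda i:cv2.GaussianBlur(cv2.cvtColor(i,cv2.COLOR_BGR2GRAY).astype(np.float32),(0,0),1)
for n,(x0,x1,y0,y1) in dict(bundles=(222,272,215,246),glue=(198,220,222,264),driver=(215,290,282,322)).items():
    print(n,np.abs(g(c["img"])-g(a))[y0:y1,x0:x1].mean().round(1))
for dx in(0,2,4.5,6):
    P=np.array([[x+dx+46,y,48.] for x in(-20,-10,0,10,20) for y in(-5,0,5)]); u=(proj(c,place(P,504.2,-15.6,1.734))+[-1.5,.5]).round().astype(int)
    print(dx,cv2.cvtColor(c["img"],cv2.COLOR_BGR2HSV)[u[:,1],u[:,0],2].reshape(5,3).tolist())
E
```

```text
t 12.8 pos [517.2 -96.4 138.9] yang 0.166 z [-0.001 -0.002 -1.   ] F [ 2.   3.3 -6.3] T [ 0.45 -0.41  0.05] w 0.174 j [-0.41  0.37  1.58 -0.    1.18 -0.57]
angle TCP -1.406 r 75.4
u 0.04 q from jaw 1.396 target u -0.28
, (147.8, 1.34
, (152.4, 1.36
, (156.2, 1.38
, (158.5, 1.4
, (159.1, 1.42
, (157.8, 1.44
, (154.7, 1.46
, (150.7, 1.48
t 12.85 pos [517.2 -96.4 138.9] yang 0.166 z [-0.001 -0.002 -1.   ] F [ 2.3  2.8 -5.9] T [ 0.33 -0.41  0.05] w 0.175 j [-0.41  0.37  1.59 -0.    1.18 -0.57]
bundles 3.1
glue 2.3
driver 2.3
0 [[117, 172, 107], [164, 173, 146], [172, 173, 155], [170, 175, 167], [172, 177, 153]]
2 [[168, 170, 107], [164, 176, 146], [172, 173, 162], [171, 173, 167], [172, 189, 153]]
4.5 [[168, 170, 134], [170, 176, 155], [159, 174, 162], [171, 173, 142], [169, 189, 146]]
6 [[168, 176, 134], [170, 173, 155], [170, 174, 162], [171, 177, 142], [144, 183, 146]]
```

```bash
python3 -c "
from rig import ctrl;print(ctrl.finish_job())"
```

```text
the job is handed in; nothing more can be done
None
```

I laid the carrier in the pocket and let go of it. I then swung the lever by its post to about 1.40 rad and handed the job in at about 13 s, still holding it there.

**Checks that agreed:**
- **Carrier seating:** it stopped going down at TCP 113.5 mm, against 113.4 mm expected, with no contact force seen on the way in. The camera view after release showed it flat and square in the pocket.
- **Lever angle:** the gripper's position gave 1.396 rad, and the lever bar in the camera image gave about 1.41. The arm was holding steady against a push of only a few newtons.
- **Other things on the stand:** the camera area around the bundles, glue and screwdriver looked unchanged. I did not check the bin and spectacles numerically.

**Checks that disagreed or are missing:**
- **Fingertip height:** the real fingertips were about 30 mm above the reported TCP. I confirmed this by closing the fingers above the fin, and set the heights from that.
- **Swing radius:** the reported TCP ran at 75–83 mm from my estimated pivot instead of 85. The post pulled inward with up to 12 N mid-swing, and I found no cause. I judged the final angle from the jaw direction and the camera instead.
- **Clamped carrier:** I had no picture views left after clamping. A brightness check on the fin was too coarse to show whether the carrier had shifted 4.5 mm, so the clamping itself is not confirmed by sight.

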